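# Load a take-up core on the liner winder and hold the dancer arm at its stop

### The job

Get the sticker-liner winder ready for threading: stand the notched cardboard core on the winder's spindle, turned so that a notch drops over the drive dog and the core sits fully down on the disc, and let go of it. Then swing the sprung dancer arm all the way forward, towards the front of the machine, to its stop and finish while still holding it there, so that the liner can be threaded. Leave the other things on the table where they are.

Things in the scene. Friction and masses are not known exactly. Their poses are not given: they have to be found in the camera images.
- core_mid (a point): The empty take-up core: an upright cardboard tube 70 mm tall, 48 mm outside, 40 mm inside diameter, about 50 g, loose on the table. Both end rims have one notch through the wall, 15 mm wide and 14 mm deep, the two in line one above the other. This point is the tube's centre, half-way up, on its axis; z is along the axis, x points from the axis to the notched side.
- winder: The winder: a fixed grey housing 260 mm (x) by 400 mm (y), its deck 55 mm above the table. On the deck are a disc with a spindle (at its right, -y) and the dancer arm (at its left, +y), two rubber stops beside that arm, up to 95 mm above the table, and a thin guide post behind the disc, up to 137 mm. Origin at the centre of its underside; its front faces -x.
- spindle_foot (a point): The foot of the steel spindle (36 mm diameter, 58 mm tall, its last 14 mm tapering to 22 mm) that stands on a level disc of 170 mm diameter. This point is on its axis at the disc's upper face, 69 mm above the table, where the core's lower rim rests. z is up, x points to the drive dog. Disc, spindle and dog turn as one, but motor drag of 0.35 N m keeps them in place.
- dog (a point): The drive dog: a dark steel block on the disc against the foot of the spindle, 9 mm wide, 10 mm high, standing out radially to 32 mm from the spindle's axis (so through the core's wall and 8 mm beyond it). This point is on its upper face, 27.5 mm from the spindle's axis.
- dancer (a joint): The dancer arm's angle in rad: 0 where the spring keeps it at rest, 1.2 at the forward rubber stop. It grows as the arm swings counter-clockwise seen from above, its roller coming towards the robot's side. The spring pushes back with about 1.7 N at the roller at rest and 5.7 N at the stop, and returns the arm when it is let go.
- roller_mid (a point): The roller at the end of the dancer arm: an upright aluminium cylinder, 22 mm diameter, 80 mm long, turning freely on its axis, from 92 to 172 mm above the table. This point is on its axis half-way up, 132 mm above the table; x points along the arm, away from the pivot. The arm below it is a flat steel bar 16 mm wide, its upper face 90 mm above the table.
- dancer_pivot (a point): The point on the dancer arm's upright pivot axis at the same height as the middle of the roller, 120 mm from the roller's axis (the pivot itself, with its coil spring, is lower: up to 100 mm above the table).
- tape_roll: A roll of brown packing tape lying flat, 90 mm diameter, 48 mm high; bystander. Origin at the centre of its underside.
- tape_core: A short wide cardboard ring without notches, 84 mm diameter, 48 mm high, left from a tape roll; bystander. Origin at the centre of its underside.
- bundle_a: A bundle of five capped marker pens with a rubber band, 140 mm long (along x), 41 mm wide, 28 mm high; bystander. Origin at the centre of its underside.
- bundle_b: Another bundle of five marker pens, of the same size; bystander.
- pen: A single marker pen, 14 mm thick, 140 mm long along its x, lying on the winder's deck along the front edge, beside the disc; bystander.
Things that resemble listed ones, but are neither listed nor needed, are in the scene too. What is shaped like the part that bears core_mid but red is not meant.

How it is judged (in metres and radians):
On the way, in this order (a step that is already met when the one before it is completed fails the run):
1. The core stands on the spindle, notch over the dog, fully down on the disc, and is let go (horizontal distance between core_mid and spindle_foot below 0.006 m and z of core_mid in the frame of spindle_foot between 0.031 and 0.039 m and angle between the x axis of core_mid and the x axis of spindle_foot, either way round below 0.35 rad and angle between core_mid's own z axis and vertical below 0.08 rad and contact force between each of the arm, the fingers and core below 0.1 N), for 0.2 s.
2. The dancer arm is held forward at its stop (value of joint dancer above 1.13 rad and contact force between any of the fingers, the arm and dancer above 1.5 N), for 0.5 s.
At the end, for the whole second after the job is handed in: The core is on the spindle (axes within 6 mm, upright within 0.08 rad), its notch over the dog and its lower rim within 4 mm of the disc, untouched by the robot; the dancer arm is within 0.07 rad of its forward stop, held there by the robot with at least 1.5 N (all of step 1 and all of step 2); the arm keeps its last pose, push and grip.
It fails at once if a bystander was moved by more than 25 mm (distance of any of tape_roll, tape_core, bundle_a, bundle_b, pen from where it was at the start of the episode above 0.025 m).
It also fails if it takes over 58 s, if anything falls off the work surface, if the arm or the gripper's body presses on something with over 40 N, if the wrist force passes 120 N, or if a joint passes its speed limit or range.

### The arm

A 6-joint arm with a two-finger parallel gripper is mounted at the origin on the work surface. World frame = base frame: x ahead of the robot, y to its left, z up, the work surface at z = 0. Lengths are in m, angles in degrees, forces in N, time in s.
With the tool pointing down it reaches from about 0.25 to 0.725 m from the base axis. Payload 9.7 kg.
Tool frame: the origin (TCP) lies at the very end of the fingers, on their centre line; the grasp point (between the pads) lies 19 mm behind it; z points along the fingers, y is the line along which they close (so a half turn about z gives the same grasp; the last joint's range is limited). The gripper opens to 85 mm and grips with 20 to 120 N. Pads are 22 mm wide; open, the fingers measure 114 mm over their backs; the gripper's body (76 mm by 85 mm) begins 54 mm behind the grasp point. The pads swing forward as they close: fully open they stand 13 mm farther back than shut.
Start: joints at [-67.323, 4.979, 10.078, 95.1, 0, 90], TCP at [0.212, -0.507, 0.231] pointing down, gripper open.
Joint ranges: [-179.16, 179.16], [-48.56, 103.87], [-65.8, 70.77], [-126.05, 130.52], [-82.76, 87.17], [-180, 180]. Speed limits (degrees/s): [127.2, 127.2, 147.25, 180, 180, 180].

### API

Orientations are given as [roll, pitch, yaw] about the fixed x, y, z axes, in that order (R = Rz(yaw) Ry(pitch) Rx(roll)).
In Python, from workcell import telemetry, optics, workorder gives the robot as it stands.
- The arm moves only by the shell command python3 -m handwheel 'ROWS' [FORCE]. ROWS is JSON, a list of rows, each an object of numbers: "tx", "ty", "tz": the shift along the tool's x, y, z in m; "ax", "ay", "az": the turn, a rotation vector about the tool's x, y, z in degrees; "jaw": the gripper command: -1 is shut, 1 is fully open, values between are in proportion. A call has exactly 10 rows; each row shifts and turns the commanded pose from where the row before left it, along the tool's axes as they then stand; what a row does not reach is not made up. A row lasts 1/8 s, in which the tool goes at most 62.5 mm and 10.7 degrees, less where a joint would pass 70% of its speed; a pose out of reach is approached as far as the arm can. A call is refused whole if a number of a shift passes 0.0625 or a number of a turn 10.7, either way. A call with a gripper value outside its range is refused whole. The fingers move at their own pace and stop on an object; FORCE is the grip in N (left out, the last holds). Time passes only in rows, so rows that do not move let the fingers close, or fill a call up. It gives the time, the measured TCP pose, the force, the opening and the grip force at its end, in the units of the state.
- telemetry.get_obs(): the state, without advancing time (a new reading comes with each control period).
- optics.camera(name): name is "side" or "top"; returns a dict with "color" (480x640x3 uint8, red, green, blue), "K" (3x3 intrinsics, pixels), "extrinsics" (4x4, takes a point from camera to world coordinates). Camera axes: x right, y down, z forward; pixel columns grow to the right and rows downward; lengths in m; the calibration is good to about 2 mm. A picture is of the moment at which its call begins. There is no depth.
- workorder.job_done(): hands the job in; it is judged then, once.
The state is a dict: "time": time; "q": joint angles; "qd": joint speeds; "joint_efforts": joint torques, N m; "ee_pos": TCP position; "tcp_rot": TCP orientation; "wrist_force": force on the tool from outside, world axes, zero at the start; "torque": the same for the moment, N m; "opening": finger opening in m; "grasp_force": force on a finger pad.
Only numpy, scipy, OpenCV 4.12 (cv2) and the standard library are available. Lean on these libraries where they do the work, as an engineer would, in place of code of your own. Each camera call takes 0.05 s, during which the arm holds its last target. There are 200 camera calls.

## Working session

There is one attempt and no reset: what is moved stays moved. The work goes in short steps, Python scripts to look and compute and a shell command to move; the robot and the scene stay as the last step left them, time stands still between calls to the robot, and variables do not carry over. Pictures are saved under pics/ and viewed, at most 10 in all, crops included, and the job is handed in when it is done.

```bash
mkdir -p pics; ls; python3 - <<'E'
from workcell import telemetry, optics
import cv2, numpy as np
for n in ["side","top"]:
    c=optics.camera(n); cv2.imwrite(f"pics/{n}0.png",c["color"][:,:,::-1]); print(n,c["K"].round(1).tolist(),c["extrinsics"].round(3).tolist())
o=telemetry.get_obs();print({k:np.round(v,3).tolist() for k,v in o.items()})
E
```

```text
pics
side [[446.9, 0.0, 322.3], [0.0, 446.9, 240.9], [0.0, 0.0, 1.0]] [[-0.717, -0.476, 0.509, 0.013], [-0.697, 0.489, -0.524, 0.559], [0.001, -0.73, -0.683, 0.843], [0.0, 0.0, 0.0, 1.0]]
top [[569.2, 0.0, 306.9], [0.0, 569.2, 231.9], [0.0, 0.0, 1.0]] [[0.026, -0.994, 0.109, 0.434], [-1.0, -0.024, 0.016, -0.031], [-0.014, -0.11, -0.994, 1.249], [0.0, 0.0, 0.0, 1.0]]
{'time': 0.1, 'q': [-67.322, 5.007, 10.04, 95.101, -0.001, 90.002], 'qd': [0.011, -0.036, 0.149, -0.055, -0.067, -0.084], 'joint_efforts': [0.0, -52.156, 46.566, 0.016, 0.0, -0.0], 'ee_pos': [0.212, -0.507, 0.231], 'tcp_rot': [-179.932, 0.001, 22.677], 'wrist_force': [-0.44, 0.129, -0.682], 'torque': [0.002, 0.006, -0.026], 'grasp_force': 0.0, 'opening': 0.086}
```

View pics/side0.png

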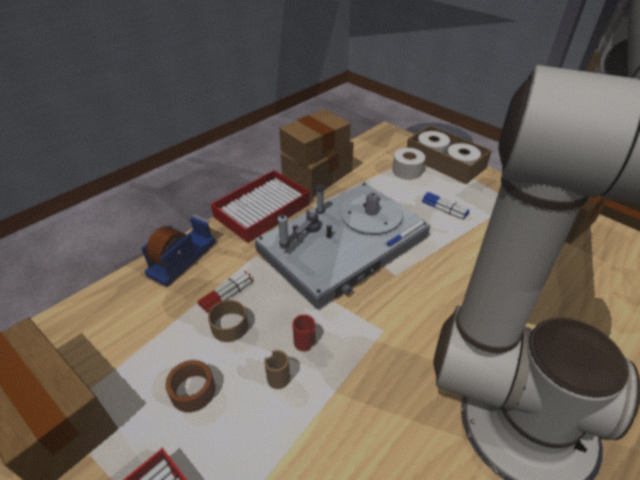

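View pics/top0.png

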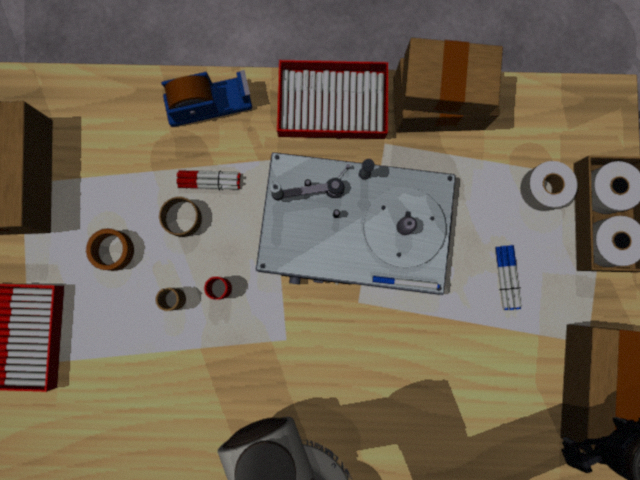

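The side picture shows the cardboard tube with a notch at (278,368), a red tube at (304,333), the tape rings at (190,385) and (229,320), the disc and spindle at (372,205), and the dancer pair around (283,230)/(320,200). The top picture shows the tube at (171,298), the red one at (218,288), the spindle at (407,224), and the arm from (278,193) to (336,187).

Candidates for the core are brown (171,298), red (218,288, excluded by its colour), and the wide rings at (181,216) and (110,249), which have no notch and are too wide. Brown (171,298) fits, and I'll confirm it enlarged.

```bash
python3 - <<'E'
import cv2, numpy as np
t=cv2.imread("pics/top0.png");s=cv2.imread("pics/side0.png")
f=lambda im,x,y,w,h:cv2.resize(im[y:y+h,x:x+w],(400,300),interpolation=cv2.INTER_CUBIC)
m=np.vstack([np.hstack([f(t,145,278,60,45),f(s,240,335,80,60)]),np.hstack([f(t,357,180,100,75),f(s,325,165,100,75)])])
cv2.imwrite("pics/m1.png",cv2.convertScaleAbs(m,alpha=1.5))
m=np.hstack([f(t,260,145,120,90),f(s,260,170,120,90)]);cv2.imwrite("pics/m2.png",cv2.convertScaleAbs(m,alpha=1.5))
E
```

```text
(no output)
```

View pics/m1.png

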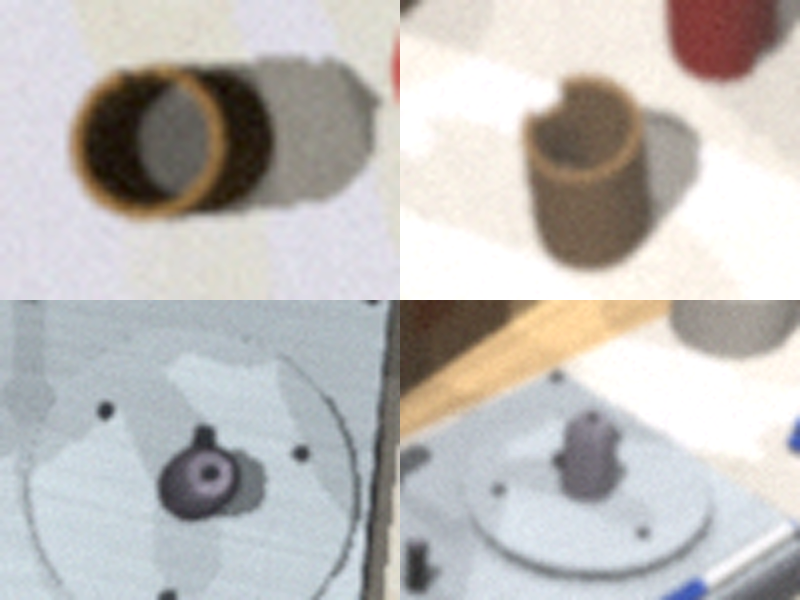

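View pics/m2.png

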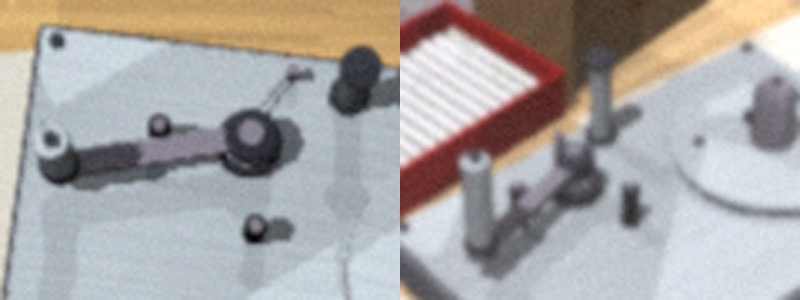

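The crop confirms the core: a brown tube with a notch in the rim at side ≈(269,356). In the top view its rim centre is ≈(167,299). The dog is at top ≈(408,214), next to the spindle whose top is at (409.5,223). The roller is at top ≈(276,187) and the pivot at ≈(336,187), with stops at (308,183) and (337,213).

```bash
cat > h.py <<'E'
import cv2, numpy as np
from workcell import optics, telemetry
def cams(): return {n:optics.camera(n) for n in ("top","side")}
def ray(c,p):
    d=np.linalg.inv(c["K"])@[p[0],p[1],1]; E=c["extrinsics"]; return E[:3,3],E[:3,:3]@d
def plane(c,p,z):
    o,d=ray(c,p); return o+d*(z-o[2])/d[2]
def tri(a,p,b,q):
    o1,d1=ray(a,p);o2,d2=ray(b,q)
    s=np.linalg.lstsq(np.c_[d1,-d2],o2-o1,rcond=None)[0]; A=o1+s[0]*d1;B=o2+s[1]*d2
    return (A+B)/2,np.linalg.norm(A-B)
def proj(c,P):
    E=c["extrinsics"];v=c["K"]@(E[:3,:3].T@(np.asarray(P)-E[:3,3]));return v[:2]/v[2]
E
python3 - <<'E'
from h import *
C=cams();t,s=C["top"],C["side"]
def blob(c,p,r,thr,inv=True):
    x,y=map(int,p);g=cv2.cvtColor(c["color"],cv2.COLOR_RGB2GRAY)[y-r:y+r+1,x-r:x+r+1].astype(float)
    w=np.clip(thr-g,0,None) if inv else np.clip(g-thr,0,None);Y,X=np.mgrid[-r:r+1,-r:r+1]
    return np.array([x+(w*X).sum()/w.sum(),y+(w*Y).sum()/w.sum()])
pr=lambda n,v:print(n,np.round(v[0],4),round(v[1],4))
# core rim: orange-ish bright mask
def rim(c,p,r):
    x,y=p;hsv=cv2.cvtColor(c["color"][y-r:y+r,x-r:x+r],cv2.COLOR_RGB2HSV)
    m=cv2.inRange(hsv,(5,80,75),(25,255,255));return m
m=rim(t,(167,299),18);ys,xs=np.nonzero(m);hull=cv2.convexHull(np.c_[xs,ys].astype(np.float32));et=cv2.fitEllipse(hull);print("top rim",et[0][0]+149,et[0][1]+281,et[1])
for n,c,p in (("top",t,(167,299)),("side",s,(277,360))):
    m=rim(c,p,18);print(n);print("\n".join("".join(".#"[v>0] for v in r) for r in m))
print("core tri");pr("core",tri(t,(et[0][0]+149,et[0][1]+281),s,(276.6,360)))
a=blob(t,(409,223),3,70);b=blob(s,(373,194),3,70);print(a,b);pr("spindle top",tri(t,a,s,b))
pr("dog",tri(t,(408.2,213.5),s,(325+158/4,165+157/4)))
pr("roller top",tri(t,(260+52/3.33,145+138/3.33),s,(260+75/3.33,170+157/3.33)))
pr("pivot top",tri(t,(260+252/3.33,145+132/3.33),s,(260+175/3.33,170+150/3.33)))
E
```

```text
top rim 166.82302284240723 298.8635444641113 (22.039573669433594, 22.863384246826172)
topTraceback (most recent call last):
  File "<stdin>", line 14, in <module>
  File "<stdin>", line 14, in <genexpr>
  File "<stdin>", line 14, in <genexpr>
TypeError: string indices must be integers, not 'numpy.bool'
```

```bash
python3 - <<'E'
from h import *
C=cams();t,s=C["top"],C["side"]
def blob(c,p,r,thr):
    x,y=map(int,p);g=cv2.cvtColor(c["color"],cv2.COLOR_RGB2GRAY)[y-r:y+r+1,x-r:x+r+1].astype(float)
    w=np.clip(thr-g,0,None);Y,X=np.mgrid[-r:r+1,-r:r+1]
    return np.array([x+(w*X).sum()/w.sum(),y+(w*Y).sum()/w.sum()])
pr=lambda n,v:print(n,np.round(v[0],4),round(v[1],4))
for c,p in ((t,(167,299)),(s,(277,360))):
    x,y=p;r=17;hsv=cv2.cvtColor(c["color"][y-r:y+r,x-r:x+r],cv2.COLOR_RGB2HSV)
    m=cv2.inRange(hsv,(5,80,75),(25,255,255));print("\n".join("".join(".#"[int(v>0)] for v in q) for q in m))
core=tri(t,(166.8,298.9),s,(276.6,360));pr("core",core)
try: a=blob(t,(409,223),3,60);b=blob(s,(373,194),3,60)
except Exception as e: print(e)
print(a,b);pr("spindle top",tri(t,a,s,b));pr("sp manual",tri(t,(409.5,223.2),s,(373,194.5)))
pr("dog",tri(t,(408.2,213.5),s,(364.5,204.2)))
print("dog on z.079",plane(t,(408.2,213.5),.079),plane(s,(364.5,204.2),.079))
pr("roller top",tri(t,(260+52/3.33,145+138/3.33),s,(260+75/3.33,170+157/3.33)))
pr("pivot top",tri(t,(260+252/3.33,145+132/3.33),s,(260+175/3.33,170+140/3.33)))
# notch: intensity round top rim, both views, against angle
P=core[0].copy()
for n,c in (("top",t),("side",s)):
    out=[]
    for a in range(0,360,15):
        u=proj(c,P+.022*np.array([np.cos(np.radians(a)),np.sin(np.radians(a)),0]))
        px=cv2.getRectSubPix(c["color"],(1,1),tuple(map(float,u)))[0,0];out.append((a,px.tolist()))
    print(n,out)
E
```

```text
..................................
..................................
..................................
..................................
..................................
..................................
..................####............
............##.....#####..........
...........##........###..........
.........##............###........
........##..............##........
........#................##.......
.......##................##.......
.......#..................##......
......##..................##......
......#...................##......
......#...................##......
......#...................##......
......#...................##......
......#...................##......
......##..................##......
.......#.................##.......
.......##................##.......
........#...............###.......
........##.............###........
.........###..........###.........
..........###.......####..........
............###########...........
...............####...............
..................................
..................................
...............
[... 1380 characters left out ...]
meter number  4 had an illegal value
 ** On entry to DLASCL parameter number  4 had an illegal value
 ** On entry to DLASCL parameter number  4 had an illegal value
 ** On entry to DLASCL parameter number  4 had an illegal value
 ** On entry to DLASCL parameter number  5 had an illegal value
 ** On entry to DLASCL parameter number  4 had an illegal value<stdin>:6: RuntimeWarning: invalid value encountered in scalar divide
Traceback (most recent call last):
  File "h.py", line 10, in tri
    s=np.linalg.lstsq(np.c_[d1,-d2],o2-o1,rcond=None)[0]; A=o1+s[0]*d1;B=o2+s[1]*d2
      ~~~~~~~~~~~~~~~^^^^^^^^^^^^^^^^^^^^^^^^^^^^^^^^
numpy.linalg.LinAlgError: SVD did not converge in Linear Least Squares
```

```bash
python3 - <<'E'
from h import *
C=cams();t,s=C["top"],C["side"]
pr=lambda n,v:print(n,np.round(v[0],4),round(v[1],4))
pr("core",tri(t,(166.8,298.9),s,(276.6,360))); P=plane(t,(166.8,298.9),.07);print(P,plane(s,(276.6,360),.07))
pr("sp",tri(t,(409.3,223.1),s,(373,194.5)));print(plane(t,(409.3,223.1),.127),plane(s,(373,194.5),.127))
pr("dog",tri(t,(408.2,213.5),s,(364.5,204.2)))
print("dog z.079",plane(t,(408.2,213.5),.079),plane(s,(364.5,204.2),.079))
pr("roller top",tri(t,(260+52/3.33,145+138/3.33),s,(260+75/3.33,170+157/3.33)))
pr("pivot top",tri(t,(260+252/3.33,145+132/3.33),s,(260+175/3.33,170+140/3.33)))
for n,c,r0 in (("top",t,.022),("side",s,.022)):
    hsv=cv2.cvtColor(c["color"],cv2.COLOR_RGB2HSV).astype(np.float32);Q=P if n=="top" else plane(s,(276.6,360),.07)
    print(n,[(a,[int(v) for v in np.mean([[cv2.getRectSubPix(hsv[:,:,k],(1,1),tuple(map(float,proj(c,Q+r*np.array([np.cos(np.radians(a)),np.sin(np.radians(a)),0])))))[0,0] for k in (1,2)] for r in (.021,.0225)],0)]) for a in range(-60,91,10)])
# disc bolts & dog direction: ring at z .079 r .0275 around the spindle
S=plane(t,(409.3,223.1),.127)
g=cv2.cvtColor(t["color"],cv2.COLOR_RGB2GRAY)
print("dogring",[(a,[int(cv2.getRectSubPix(g,(1,1),tuple(map(float,proj(t,[S[0]+r*np.cos(np.radians(a)),S[1]+r*np.sin(np.radians(a)),.079]))))[0,0]) for r in (.0265,.0305)]) for a in range(-50,51,7)])
E
```

```text
core [0.4166 0.2742 0.0662] 0.0015
[0.41721559 0.27372473 0.07      ] [0.41402759 0.27519316 0.07      ]
sp [ 0.5794 -0.2165  0.1229] 0.0014
[ 0.57946326 -0.21541871  0.127     ] [ 0.57567017 -0.2125074   0.127     ]
dog [ 0.6073 -0.2217  0.0717] 0.0012
dog z.079 [ 0.60568838 -0.2209037   0.079     ] [ 0.60212256 -0.21394427  0.079     ]
roller top [0.6388 0.0487 0.1693] 0.0006
pivot top [ 0.6579 -0.0688  0.1046] 0.0
top [(-60, [137, 85]), (-50, [137, 87]), (-40, [130, 86]), (-30, [126, 90]), (-20, [124, 83]), (-10, [135, 87]), (0, [102, 80]), (10, [100, 90]), (20, [94, 74]), (30, [127, 94]), (40, [121, 92]), (50, [121, 85]), (60, [115, 90]), (70, [119, 88]), (80, [125, 84]), (90, [131, 90])]
side [(-60, [72, 122]), (-50, [70, 120]), (-40, [75, 118]), (-30, [79, 115]), (-20, [60, 118]), (-10, [16, 153]), (0, [7, 170]), (10, [6, 170]), (20, [14, 160]), (30, [49, 127]), (40, [81, 105]), (50, [89, 101]), (60, [86, 101]), (70, [89, 100]), (80, [92, 98]), (90, [96, 95])]
dogring [(-50, [75, 114]), (-43, [104, 135]), (-36, [126, 138]), (-29, [128, 139]), (-22, [84, 121]), (-15, [40, 65]), (-8, [36, 56]), (-1, [49, 80]), (6, [105, 119]), (13, [121, 121]), (20, [123, 122]), (27, [122, 124]), (34, [120, 123]), (41, [122, 122]), (48, [122, 122])]
```

The core rim is at (0.4165, 0.274), height 66–70 mm ✓., with its notch at about +8°. The spindle is at (0.579, −0.216), top 123–127 mm ✓., with its dog at about −10°. The roller is at (0.639, 0.049, 0.17) ✓.; the roller–pivot distance of 119 mm is also right ✓.. Moving to above the core.

```bash
python3 -m handwheel '[{"tx":0.0245,"ty":-0.032,"jaw":1},{"tx":0.0245,"ty":-0.032,"jaw":1},{"tx":0.0245,"ty":-0.032,"jaw":1},{"tx":0.0245,"ty":-0.032,"jaw":1},{"tx":0.0245,"ty":-0.032,"jaw":1},{"tx":0.0245,"ty":-0.032,"jaw":1},{"tx":0.0245,"ty":-0.032,"jaw":1},{"tx":0.0245,"ty":-0.032,"jaw":1},{"tx":0.0245,"ty":-0.032,"jaw":1},{"tx":0.0245,"ty":-0.032,"jaw":1}]' 20
python3 -m handwheel '[{"tx":0.0245,"ty":-0.032,"jaw":1},{"tx":0.0245,"ty":-0.032,"jaw":1},{"tx":0.0245,"ty":-0.032,"jaw":1},{"tx":0.0245,"ty":-0.032,"jaw":1},{"tx":0.0245,"ty":-0.032,"jaw":1},{"tx":0.0245,"ty":-0.032,"jaw":1},{"tx":0.0245,"ty":-0.032,"jaw":1},{"tx":0.0245,"ty":-0.032,"jaw":1},{"az":7.3,"jaw":1},{"az":7.4,"jaw":1}]'
cat >> h.py <<'E'
def go(x,y,z,yaw):
    o=telemetry.get_obs();p=o["ee_pos"];r=o["tcp_rot"];ps=np.radians(r[2]);d=np.array([x,y,z])-p
    print("t",round(o["time"],2),"p",np.round(p,4),"rot",np.round(r,2),"F",np.round(o["wrist_force"],1),"open",round(o["opening"],4),"grip",round(float(o["grasp_force"]),1))
    from scipy.spatial.transform import Rotation as R
    print("tool shift",np.round(R.from_euler("xyz",r,degrees=True).as_matrix().T@d,4),"az",round((r[2]-yaw+180)%360-180,2))
E
python3 -c "
from h import *
go(.4165,.274,.231,8)"
```

```text
t 0.4 p [ 0.212  -0.5074  0.2312] rot [-179.99    0.     22.68] F [-1.2 -0.4  0.8] open 0.0854 grip 0.0
tool shift [ 4.899e-01 -6.422e-01  3.000e-04] az 14.68$[0]: bad value
$[0]: bad value
```

```bash
python3 -m handwheel '[{"tx":0.0245,"ty":-0.032,"tz":0,"ax":0,"ay":0,"az":0,"jaw":1},{"tx":0.0245,"ty":-0.032,"tz":0,"ax":0,"ay":0,"az":0,"jaw":1},{"tx":0.0245,"ty":-0.032,"tz":0,"ax":0,"ay":0,"az":0,"jaw":1},{"tx":0.0245,"ty":-0.032,"tz":0,"ax":0,"ay":0,"az":0,"jaw":1},{"tx":0.0245,"ty":-0.032,"tz":0,"ax":0,"ay":0,"az":0,"jaw":1},{"tx":0.0245,"ty":-0.032,"tz":0,"ax":0,"ay":0,"az":0,"jaw":1},{"tx":0.0245,"ty":-0.032,"tz":0,"ax":0,"ay":0,"az":0,"jaw":1},{"tx":0.0245,"ty":-0.032,"tz":0,"ax":0,"ay":0,"az":0,"jaw":1},{"tx":0.0245,"ty":-0.032,"tz":0,"ax":0,"ay":0,"az":0,"jaw":1},{"tx":0.0245,"ty":-0.032,"tz":0,"ax":0,"ay":0,"az":0,"jaw":1}]' 20; python3 -c "
from h import *
go(.4165,.274,.231,8)"
```

```text
time: 1.65
ee_pos: [0.3149, -0.1165, 0.2315]
tcp_rot: [180.0, -0.0, 22.7]
wrist_force: [1.6, -0.2, -0.9]
opening: 0.0853
grasp_force: 0.0
t 1.65 p [ 0.3149 -0.1165  0.2315] rot [ 1.7997e+02 -4.0000e-02  2.2660e+01] F [ 1.6 -0.2 -0.9] open 0.0853 grip 0.0
tool shift [ 0.2443 -0.3212  0.0005] az 14.66
```

```bash
python3 -m handwheel '[{"tx":0.0305,"ty":-0.040,"tz":0,"ax":0,"ay":0,"az":0,"jaw":1},{"tx":0.0305,"ty":-0.040,"tz":0,"ax":0,"ay":0,"az":0,"jaw":1},{"tx":0.0305,"ty":-0.040,"tz":0,"ax":0,"ay":0,"az":0,"jaw":1},{"tx":0.0305,"ty":-0.040,"tz":0,"ax":0,"ay":0,"az":0,"jaw":1},{"tx":0.0305,"ty":-0.040,"tz":0,"ax":0,"ay":0,"az":0,"jaw":1},{"tx":0.0305,"ty":-0.040,"tz":0,"ax":0,"ay":0,"az":0,"jaw":1},{"tx":0.0305,"ty":-0.040,"tz":0,"ax":0,"ay":0,"az":0,"jaw":1},{"tx":0.0305,"ty":-0.040,"tz":0,"ax":0,"ay":0,"az":0,"jaw":1},{"tx":0,"ty":0,"tz":0,"ax":0,"ay":0,"az":7.3,"jaw":1},{"tx":0,"ty":0,"tz":0,"ax":0,"ay":0,"az":7.3,"jaw":1}]' 20; python3 -c "
from h import *
go(.4165,.274,.032,8)"
```

```text
time: 2.9
ee_pos: [0.4574, 0.1652, 0.232]
tcp_rot: [-175.0, 0.9, 17.0]
wrist_force: [0.1, 0.3, -0.1]
opening: 0.0857
grasp_force: 0.0
t 2.9 p [0.4574 0.1652 0.232 ] rot [-175.05    0.85   17.02] F [ 0.1  0.3 -0.1] open 0.0857 grip 0.0
tool shift [-0.0043 -0.0983  0.2093] az 9.02
```

```bash
python3 -c "
from h import *
print(telemetry.get_obs()['q'])"; python3 -m handwheel '[{"tx":0,"ty":0,"tz":0,"ax":0,"ay":0,"az":0,"jaw":1},{"tx":0,"ty":0,"tz":0,"ax":0,"ay":0,"az":0,"jaw":1},{"tx":0,"ty":0,"tz":0,"ax":0,"ay":0,"az":0,"jaw":1},{"tx":0,"ty":0,"tz":0,"ax":0,"ay":0,"az":0,"jaw":1},{"tx":0,"ty":0,"tz":0,"ax":0,"ay":0,"az":0,"jaw":1},{"tx":0,"ty":0,"tz":0,"ax":0,"ay":0,"az":0,"jaw":1},{"tx":0,"ty":0,"tz":0,"ax":0,"ay":0,"az":0,"jaw":1},{"tx":0,"ty":0,"tz":0,"ax":0,"ay":0,"az":0,"jaw":1},{"tx":0,"ty":0,"tz":0,"ax":0,"ay":0,"az":0,"jaw":1},{"tx":0,"ty":0,"tz":0,"ax":0,"ay":0,"az":0,"jaw":1}]'; python3 -c "
from h import *
print(telemetry.get_obs()['q']);go(.4165,.274,.032,8)"
```

```text
[ 16.95814669  -2.95507517   1.98513723  95.79698338   4.94935979
 179.94229108]
time: 4.15
ee_pos: [0.4571, 0.1652, 0.2324]
tcp_rot: [-175.1, 0.8, 17.0]
wrist_force: [0.5, -0.1, 0.3]
opening: 0.0856
grasp_force: 0.0
[ 16.99008921  -3.0326633    1.95382807  95.79728665   4.90833112
 179.94209526]
t 4.15 p [0.4571 0.1652 0.2324] rot [-175.09    0.81   17.05] F [ 0.5 -0.1  0.3] open 0.0856 grip 0.0
tool shift [-0.0041 -0.0984  0.2096] az 9.05
```

Joint 6 hit its end, so I'll use the equivalent half-turned grasp (yaw 188°).

```bash
python3 -m handwheel '[{"tx":-0.004,"ty":-0.05,"tz":0,"ax":-4.9,"ay":0,"az":0,"jaw":1},{"tx":0,"ty":0,"tz":0,"ax":0,"ay":0.8,"az":-8,"jaw":1},{"tx":0,"ty":0,"tz":0,"ax":0,"ay":0,"az":-10.7,"jaw":1},{"tx":0,"ty":0,"tz":0,"ax":0,"ay":0,"az":-10.7,"jaw":1},{"tx":0,"ty":0,"tz":0,"ax":0,"ay":0,"az":-10.7,"jaw":1},{"tx":0,"ty":0,"tz":0,"ax":0,"ay":0,"az":-10.7,"jaw":1},{"tx":0,"ty":0,"tz":0,"ax":0,"ay":0,"az":-10.7,"jaw":1},{"tx":0,"ty":0,"tz":0,"ax":0,"ay":0,"az":-10.7,"jaw":1},{"tx":0,"ty":0,"tz":0,"ax":0,"ay":0,"az":-10.7,"jaw":1},{"tx":0,"ty":0,"tz":0,"ax":0,"ay":0,"az":-10.7,"jaw":1}]'; python3 -m handwheel '[{"tx":0,"ty":0,"tz":0,"ax":0,"ay":0,"az":-10.7,"jaw":1},{"tx":0,"ty":0,"tz":0,"ax":0,"ay":0,"az":-10.7,"jaw":1},{"tx":0,"ty":0,"tz":0,"ax":0,"ay":0,"az":-10.7,"jaw":1},{"tx":0,"ty":0,"tz":0,"ax":0,"ay":0,"az":-10.7,"jaw":1},{"tx":0,"ty":0,"tz":0,"ax":0,"ay":0,"az":-10.7,"jaw":1},{"tx":0,"ty":0,"tz":0,"ax":0,"ay":0,"az":-10.7,"jaw":1},{"tx":0,"ty":0,"tz":0,"ax":0,"ay":0,"az":-10.7,"jaw":1},{"tx":0,"ty":0,"tz":0,"ax":0,"ay":0,"az":-2.5,"jaw":1},{"tx":0,"ty":0,"tz":0,"ax":0,"ay":0,"az":0,"jaw":1},{"tx":0,"ty":0,"tz":0,"ax":0,"ay":0,"az":0,"jaw":1}]'; python3 -c "
from h import *
print(telemetry.get_obs()['q']);go(.4165,.274,.032,188)"
```

```text
time: 5.4
ee_pos: [0.4522, 0.1747, 0.2367]
tcp_rot: [179.9, -1.8, 114.1]
wrist_force: [-0.2, 1.2, -0.4]
opening: 0.0856
grasp_force: 0.0
time: 6.65
ee_pos: [0.4522, 0.1747, 0.2367]
tcp_rot: [178.2, -0.3, -168.9]
wrist_force: [0.5, 0.4, -0.2]
opening: 0.0854
grasp_force: 0.0
[20.0641605  -3.77200083  1.83892486 95.66785455  1.80000293  8.99848595]
t 6.65 p [0.4522 0.1747 0.2367] rot [ 178.23   -0.34 -168.93] F [ 0.5  0.4 -0.2] open 0.0854 grip 0.0
tool shift [0.0148 0.0979 0.2079] az 3.07
```

```bash
python3 -m handwheel '[{"tx":0,"ty":0,"tz":0,"ax":1.8,"ay":0,"az":0,"jaw":1},{"tx":0,"ty":0,"tz":0,"ax":0,"ay":-0.3,"az":0,"jaw":1},{"tx":0.004,"ty":0.026,"tz":0,"ax":0,"ay":0,"az":0,"jaw":1},{"tx":0.004,"ty":0.026,"tz":0,"ax":0,"ay":0,"az":0,"jaw":1},{"tx":0.004,"ty":0.026,"tz":0.03,"ax":0,"ay":0,"az":0,"jaw":1},{"tx":0.004,"ty":0.026,"tz":0.03,"ax":0,"ay":0,"az":0,"jaw":1},{"tx":0,"ty":0,"tz":0.03,"ax":0,"ay":0,"az":3,"jaw":1},{"tx":0,"ty":0,"tz":0.03,"ax":0,"ay":0,"az":0,"jaw":1},{"tx":0,"ty":0,"tz":0,"ax":0,"ay":0,"az":0,"jaw":1},{"tx":0,"ty":0,"tz":0,"ax":0,"ay":0,"az":0,"jaw":1}]'; python3 -c "
from h import *
go(.4165,.274,.032,188)
C=cams();t,s=C['top'],C['side']
f=lambda c,x,y:cv2.resize(c['color'][y:y+105,x:x+140,::-1],(400,300),interpolation=cv2.INTER_CUBIC)
cv2.imwrite('pics/m3.png',cv2.convertScaleAbs(np.hstack([f(t,100,245),f(s,210,300)]),alpha=1.5))"
```

```text
time: 7.9
ee_pos: [0.4167, 0.2738, 0.118]
tcp_rot: [-180.0, 0.0, -171.9]
wrist_force: [0.7, 0.1, 0.5]
opening: 0.0856
grasp_force: 0.0
t 7.9 p [0.4167 0.2738 0.118 ] rot [-1.8000e+02  4.0000e-02 -1.7186e+02] F [0.7 0.1 0.5] open 0.0856 grip 0.0
tool shift [0.0003 0.0002 0.086 ] az 0.14
```

View pics/m3.png

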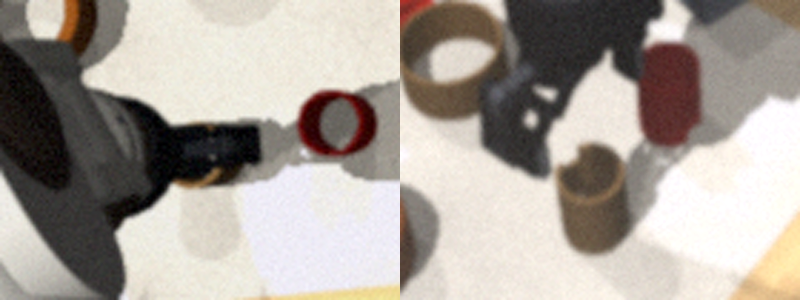

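The gripper stands open above the brown core (side crop (590,200)). The red tube is clear to its right, so I'll descend and grip.

```bash
python3 -m handwheel '[{"tx":0,"ty":0,"tz":0.03,"ax":0,"ay":0,"az":0,"jaw":1},{"tx":0,"ty":0,"tz":0.03,"ax":0,"ay":0,"az":0,"jaw":1},{"tx":0,"ty":0,"tz":0.026,"ax":0,"ay":0,"az":0,"jaw":1},{"tx":0,"ty":0,"tz":0,"ax":0,"ay":0,"az":0,"jaw":1},{"tx":0,"ty":0,"tz":0,"ax":0,"ay":0,"az":0,"jaw":-0.1},{"tx":0,"ty":0,"tz":0,"ax":0,"ay":0,"az":0,"jaw":-0.1},{"tx":0,"ty":0,"tz":0,"ax":0,"ay":0,"az":0,"jaw":-0.1},{"tx":0,"ty":0,"tz":0,"ax":0,"ay":0,"az":0,"jaw":-0.1},{"tx":0,"ty":0,"tz":0,"ax":0,"ay":0,"az":0,"jaw":-0.1},{"tx":0,"ty":0,"tz":0,"ax":0,"ay":0,"az":0,"jaw":-0.1}]' 25;  python3 -c "
from h import *
go(.4165,.274,.232,188)"
```

```text
time: 9.25
ee_pos: [0.4172, 0.274, 0.0323]
tcp_rot: [180.0, 0.1, -171.9]
wrist_force: [-0.3, -0.9, 7.4]
opening: 0.0478
grasp_force: 25.2
t 9.25 p [0.4172 0.274  0.0323] rot [ 1.7997e+02  1.1000e-01 -1.7187e+02] F [-0.3 -0.9  7.4] open 0.0478 grip 25.2
tool shift [ 0.0003  0.0002 -0.1997] az 0.13
```

```bash
python3 -m handwheel '[{"tx":0,"ty":0,"tz":-0.03,"ax":0,"ay":0,"az":0,"jaw":-0.1},{"tx":0,"ty":0,"tz":-0.05,"ax":0,"ay":0,"az":0,"jaw":-0.1},{"tx":0,"ty":0,"tz":-0.05,"ax":0,"ay":0,"az":0,"jaw":-0.1},{"tx":0,"ty":0,"tz":-0.05,"ax":0,"ay":0,"az":0,"jaw":-0.1},{"tx":-0.007,"ty":-0.039,"tz":-0.01,"ax":0,"ay":0,"az":0,"jaw":-0.1},{"tx":-0.007,"ty":-0.039,"tz":-0.01,"ax":0,"ay":0,"az":0,"jaw":-0.1},{"tx":-0.007,"ty":-0.039,"tz":0,"ax":0,"ay":0,"az":0,"jaw":-0.1},{"tx":-0.007,"ty":-0.039,"tz":0,"ax":0,"ay":0,"az":0,"jaw":-0.1},{"tx":-0.007,"ty":-0.039,"tz":0,"ax":0,"ay":0,"az":0,"jaw":-0.1},{"tx":-0.007,"ty":-0.039,"tz":0,"ax":0,"ay":0,"az":0,"jaw":-0.1}]';  python3 -m handwheel '[{"tx":-0.007,"ty":-0.039,"tz":0,"ax":0,"ay":0,"az":0,"jaw":-0.1},{"tx":-0.007,"ty":-0.039,"tz":0,"ax":0,"ay":0,"az":0,"jaw":-0.1},{"tx":-0.007,"ty":-0.039,"tz":0,"ax":0,"ay":0,"az":0,"jaw":-0.1},{"tx":-0.007,"ty":-0.039,"tz":0,"ax":0,"ay":0,"az":0,"jaw":-0.1},{"tx":-0.007,"ty":-0.039,"tz":0,"ax":0,"ay":0,"az":0,"jaw":-0.1},{"tx":-0.007,"ty":-0.039,"tz":0,"ax":0,"ay":0,"az":0,"jaw":-0.1},{"tx":-0.007,"ty":-0.039,"tz":0,"ax":0,"ay":0,"az":0,"jaw":-0.1},{"tx":0,"ty":0,"tz":0,"ax":0,"ay":0,"az":8.5,"jaw":-0.1},{"tx":0,"ty":0,"tz":0,"ax":0,"ay":0,"az":8.5,"jaw":-0.1},{"tx":0,"ty":0,"tz":0,"ax":0,"ay":0,"az":0,"jaw":-0.1}]'; python3 -c "
from h import *
go(.579,-.216,.175,171)
C=cams();t,s=C['top'],C['side']
f=lambda c,x,y:cv2.resize(c['color'][y:y+75,x:x+100,::-1],(400,300),interpolation=cv2.INTER_CUBIC)
cv2.imwrite('pics/m4.png',cv2.convertScaleAbs(np.hstack([f(t,357,180),f(s,325,135)]),alpha=1.5))"
```

```text
time: 10.5
ee_pos: [0.4914, 0.0467, 0.2313]
tcp_rot: [-180.0, 0.0, -171.9]
wrist_force: [0.3, 0.1, 0.1]
opening: 0.0473
grasp_force: 26.1
time: 11.75
ee_pos: [0.5783, -0.2155, 0.2311]
tcp_rot: [-180.0, -0.0, 171.2]
wrist_force: [0.8, 0.4, -0.1]
opening: 0.0476
grasp_force: 26.2
t 11.75 p [ 0.5783 -0.2155  0.2311] rot [-1.7996e+02 -1.0000e-02  1.7118e+02] F [ 0.8  0.4 -0.1] open 0.0476 grip 26.2
tool shift [-0.0008 -0.0003  0.0561] az 0.18
```

View pics/m4.png

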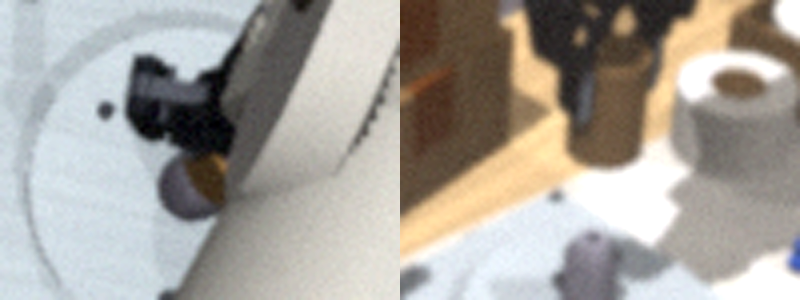

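```bash
python3 -c "
from h import *
C=cams();s=C['side']
for P in ([.5783,-.2155,.21],[.5783,-.2155,.127],[.5783,-.2155,.1],[.5783,-.2055,.1]): print(P,proj(s,P))
g=cv2.cvtColor(s['color'],cv2.COLOR_RGB2GRAY)
for y in (162,166,170,200,205,210,214): print(y,g[y,355:395].tolist())
"
```

```text
[0.5783, -0.2155, 0.21] [375.52577243 167.15090973]
[0.5783, -0.2155, 0.127] [372.95076859 193.58733584]
[0.5783, -0.2155, 0.1] [372.16549753 201.64936668]
[0.5783, -0.2055, 0.1] [369.78041788 203.30604214]
162 [80, 81, 78, 80, 83, 92, 99, 119, 135, 128, 95, 61, 42, 36, 46, 61, 62, 57, 53, 58, 63, 59, 64, 63, 62, 64, 60, 59, 57, 56, 71, 99, 131, 143, 143, 141, 135, 126, 105, 94]
166 [87, 93, 105, 120, 135, 148, 156, 159, 155, 153, 140, 110, 73, 48, 40, 50, 46, 54, 60, 57, 58, 59, 60, 60, 59, 57, 58, 57, 55, 61, 81, 110, 127, 132, 137, 137, 131, 118, 99, 93]
170 [154, 156, 157, 155, 150, 150, 152, 153, 155, 152, 137, 108, 75, 59, 56, 59, 57, 59, 59, 63, 61, 62, 63, 63, 63, 61, 58, 59, 57, 64, 103, 136, 152, 157, 162, 158, 150, 126, 110, 99]
200 [159, 159, 158, 159, 160, 161, 159, 157, 154, 148, 128, 96, 77, 82, 86, 89, 85, 91, 93, 91, 88, 85, 76, 71, 73, 79, 90, 90, 89, 92, 93, 91, 92, 93, 97, 95, 97, 102, 112, 127]
205 [141, 144, 143, 143, 142, 141, 141, 126, 91, 62, 57, 70, 72, 78, 79, 77, 79, 81, 83, 83, 77, 76, 72, 77, 93, 119, 130, 131, 131, 128, 132, 131, 133, 142, 149, 155, 153, 155, 156, 157]
210 [139, 142, 140, 140, 140, 142, 140, 137, 133, 125, 97, 77, 73, 78, 76, 74, 78, 74, 77, 79, 73, 70, 69, 85, 101, 130, 147, 155, 155, 159, 154, 151, 153, 156, 155, 156, 156, 155, 156, 155]
214 [158, 153, 157, 154, 155, 156, 155, 154, 148, 149, 137, 127, 113, 100, 93, 90, 90, 88, 90, 88, 95, 104, 121, 137, 143, 145, 146, 148, 147, 148, 155, 152, 153, 154, 154, 155, 156, 155, 156, 155]
```

Side view: the gripped core (column 375.8) lies within 1 px of the tool's predicted axis, and the spindle (371.9 at row 210) is also within 1 px. Lowering partway while watching the force.

```bash
python3 -m handwheel '[{"tx":-0.0008,"ty":-0.0003,"tz":0.03,"ax":0,"ay":0,"az":0,"jaw":-0.1},{"tx":0,"ty":0,"tz":0.03,"ax":0,"ay":0,"az":0,"jaw":-0.1},{"tx":0,"ty":0,"tz":0.01,"ax":0,"ay":0,"az":0,"jaw":-0.1},{"tx":0,"ty":0,"tz":0.005,"ax":0,"ay":0,"az":0,"jaw":-0.1},{"tx":0,"ty":0,"tz":0.005,"ax":0,"ay":0,"az":0,"jaw":-0.1},{"tx":0,"ty":0,"tz":0.004,"ax":0,"ay":0,"az":0,"jaw":-0.1},{"tx":0,"ty":0,"tz":0.004,"ax":0,"ay":0,"az":0,"jaw":-0.1},{"tx":0,"ty":0,"tz":0.004,"ax":0,"ay":0,"az":0,"jaw":-0.1},{"tx":0,"ty":0,"tz":0,"ax":0,"ay":0,"az":0,"jaw":-0.1},{"tx":0,"ty":0,"tz":0,"ax":0,"ay":0,"az":0,"jaw":-0.1}]'; python3 -c "
from h import *
go(.579,-.216,.101,171)"
```

```text
time: 13.2
ee_pos: [0.579, -0.2159, 0.139]
tcp_rot: [-180.0, -0.0, 171.1]
wrist_force: [0.6, 0.7, -1.2]
opening: 0.0477
grasp_force: 26.2
t 13.2 p [ 0.579  -0.2159  0.139 ] rot [-1.7996e+02 -1.0000e-02  1.7113e+02] F [ 0.6  0.7 -1.2] open 0.0477 grip 26.2
tool shift [-0.     -0.0001  0.038 ] az 0.13
```

```bash
python3 -m handwheel '[{"tx":0,"ty":0,"tz":0.012,"ax":0,"ay":0,"az":0,"jaw":-0.1},{"tx":0,"ty":0,"tz":0.01,"ax":0,"ay":0,"az":0,"jaw":-0.1},{"tx":0,"ty":0,"tz":0.004,"ax":0,"ay":0,"az":0,"jaw":-0.1},{"tx":0,"ty":0,"tz":0.003,"ax":0,"ay":0,"az":0,"jaw":-0.1},{"tx":0,"ty":0,"tz":0.002,"ax":0,"ay":0,"az":0,"jaw":-0.1},{"tx":0,"ty":0,"tz":0.002,"ax":0,"ay":0,"az":0,"jaw":-0.1},{"tx":0,"ty":0,"tz":0,"ax":0,"ay":0,"az":0,"jaw":-0.1},{"tx":0,"ty":0,"tz":0,"ax":0,"ay":0,"az":0,"jaw":-0.1},{"tx":0,"ty":0,"tz":0,"ax":0,"ay":0,"az":0,"jaw":-0.1},{"tx":0,"ty":0,"tz":0,"ax":0,"ay":0,"az":0,"jaw":-0.1}]'; python3 -c "
from h import *
go(.579,-.216,.101,171)"
```

```text
time: 14.45
ee_pos: [0.579, -0.2159, 0.106]
tcp_rot: [-180.0, -0.0, 171.1]
wrist_force: [0.3, -0.5, 0.0]
opening: 0.0475
grasp_force: 26.2
t 14.45 p [ 0.579  -0.2159  0.106 ] rot [-1.7996e+02 -1.0000e-02  1.7113e+02] F [ 0.3 -0.5  0. ] open 0.0475 grip 26.2
tool shift [-0.     -0.0001  0.005 ] az 0.13
```

No contact force with the rim already below the dog's top, so the notch is over the dog. Seat, release and rise.

```bash
python3 -m handwheel '[{"tx":0,"ty":0,"tz":0.003,"ax":0,"ay":0,"az":0,"jaw":-0.1},{"tx":0,"ty":0,"tz":0.0015,"ax":0,"ay":0,"az":0,"jaw":-0.1},{"tx":0,"ty":0,"tz":0,"ax":0,"ay":0,"az":0,"jaw":-0.1},{"tx":0,"ty":0,"tz":0,"ax":0,"ay":0,"az":0,"jaw":0.5},{"tx":0,"ty":0,"tz":0,"ax":0,"ay":0,"az":0,"jaw":1},{"tx":0,"ty":0,"tz":0,"ax":0,"ay":0,"az":0,"jaw":1},{"tx":0,"ty":0,"tz":0,"ax":0,"ay":0,"az":0,"jaw":1},{"tx":0,"ty":0,"tz":0,"ax":0,"ay":0,"az":0,"jaw":1},{"tx":0,"ty":0,"tz":0,"ax":0,"ay":0,"az":0,"jaw":1},{"tx":0,"ty":0,"tz":0,"ax":0,"ay":0,"az":0,"jaw":1}]'; python3 -m handwheel '[{"tx":0,"ty":0,"tz":-0.01,"ax":0,"ay":0,"az":0,"jaw":1},{"tx":0,"ty":0,"tz":-0.02,"ax":0,"ay":0,"az":0,"jaw":1},{"tx":0,"ty":0,"tz":-0.04,"ax":0,"ay":0,"az":0,"jaw":1},{"tx":0,"ty":0,"tz":-0.05,"ax":0,"ay":0,"az":0,"jaw":1},{"tx":0,"ty":0,"tz":-0.03,"ax":0,"ay":0,"az":0,"jaw":1},{"tx":0.01,"ty":0.05,"tz":0,"ax":0,"ay":0,"az":0,"jaw":1},{"tx":0.01,"ty":0.05,"tz":0,"ax":0,"ay":0,"az":0,"jaw":1},{"tx":0.01,"ty":0.05,"tz":0,"ax":0,"ay":0,"az":0,"jaw":1},{"tx":0,"ty":0,"tz":0,"ax":0,"ay":0,"az":0,"jaw":1},{"tx":0,"ty":0,"tz":0,"ax":0,"ay":0,"az":0,"jaw":1}]'; python3 -c "
from h import *
go(.639,.049,.2,171)
C=cams();t,s=C['top'],C['side']
f=lambda c,x,y:cv2.resize(c['color'][y:y+75,x:x+100,::-1],(400,300),interpolation=cv2.INTER_CUBIC)
cv2.imwrite('pics/m5.png',cv2.convertScaleAbs(np.hstack([f(t,357,180),f(s,325,145)]),alpha=1.5))"
```

```text
time: 15.7
ee_pos: [0.579, -0.2159, 0.1014]
tcp_rot: [-180.0, -0.0, 171.1]
wrist_force: [-0.4, 0.2, -0.1]
opening: 0.0854
grasp_force: 0.0
time: 16.95
ee_pos: [0.5726, -0.063, 0.252]
tcp_rot: [-179.9, 0.0, 171.2]
wrist_force: [-0.3, -0.3, 0.9]
opening: 0.0856
grasp_force: 0.0
t 16.95 p [ 0.5726 -0.063   0.252 ] rot [-1.7995e+02  3.0000e-02  1.7117e+02] F [-0.3 -0.3  0.9] open 0.0856 grip 0.0
tool shift [-0.0484  0.1209  0.0519] az 0.17
```

View pics/m5.png

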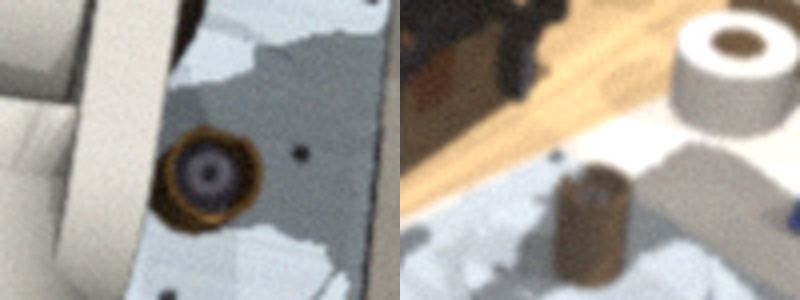

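The core stands down on the spindle: its top rim is at side row ≈191, where ≈190–191 is expected when seated and 186.5 if it were resting on the dog. The spindle is visible concentric inside it in the top view. Next is the dancer roller.

```bash
python3 -m handwheel '[{"tx":-0.016,"ty":0.04,"tz":0,"ax":0,"ay":0,"az":0,"jaw":1},{"tx":-0.016,"ty":0.04,"tz":0,"ax":0,"ay":0,"az":0,"jaw":1},{"tx":-0.016,"ty":0.04,"tz":0,"ax":0,"ay":0,"az":0,"jaw":1},{"tx":0,"ty":0,"tz":0,"ax":0,"ay":0,"az":10.3,"jaw":1},{"tx":0,"ty":0,"tz":0,"ax":0,"ay":0,"az":10.3,"jaw":1},{"tx":0,"ty":0,"tz":0,"ax":0,"ay":0,"az":10.3,"jaw":1},{"tx":0,"ty":0,"tz":0,"ax":0,"ay":0,"az":10.3,"jaw":1},{"tx":0,"ty":0,"tz":0,"ax":0,"ay":0,"az":10.3,"jaw":1},{"tx":0,"ty":0,"tz":0,"ax":0,"ay":0,"az":10.3,"jaw":1},{"tx":0,"ty":0,"tz":0,"ax":0,"ay":0,"az":10.3,"jaw":1}]'; python3 -c "
from h import *
go(.639,.049,.125,99)
C=cams();t,s=C['top'],C['side']
f=lambda c,x,y:cv2.resize(c['color'][y:y+90,x:x+120,::-1],(400,300),interpolation=cv2.INTER_CUBIC)
print(proj(s,[.639,.049,.172]),proj(s,[.639,.049,.252]))
cv2.imwrite('pics/m6.png',cv2.convertScaleAbs(np.hstack([f(t,230,145),f(s,240,150)]),alpha=1.5))"
```

```text
time: 18.3
ee_pos: [0.6387, 0.0468, 0.251]
tcp_rot: [-179.9, 0.0, 98.6]
wrist_force: [0.1, -0.1, 0.4]
opening: 0.0855
grasp_force: 0.0
t 18.3 p [0.6387 0.0468 0.251 ] rot [-1.7995e+02  3.0000e-02  9.8590e+01] F [ 0.1 -0.1  0.4] open 0.0855 grip 0.0
tool shift [0.0022 0.0007 0.126 ] az -0.41
[282.18704592 216.2706244 ] [280.00095531 188.5286803 ]
```

View pics/m6.png

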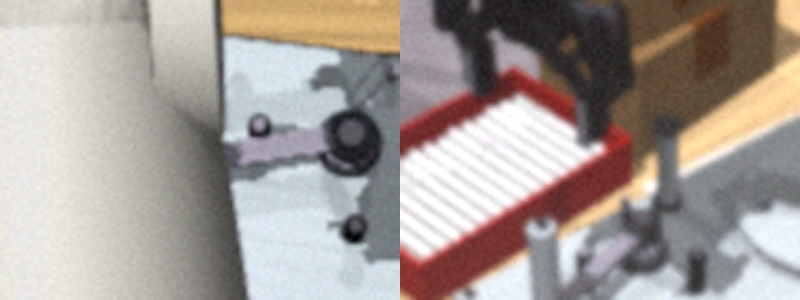

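The two fingertips (side crop (485,90) and (590,140)) straddle the roller (541,227). Descend and grip.

```bash
python3 -m handwheel '[{"tx":0.002,"ty":0,"tz":0.04,"ax":0,"ay":0,"az":0,"jaw":1},{"tx":0,"ty":0,"tz":0.03,"ax":0,"ay":0,"az":0,"jaw":1},{"tx":0,"ty":0,"tz":0.03,"ax":0,"ay":0,"az":0,"jaw":1},{"tx":0,"ty":0,"tz":0.022,"ax":0,"ay":0,"az":0,"jaw":1},{"tx":0,"ty":0,"tz":0,"ax":0,"ay":0,"az":0,"jaw":-0.7},{"tx":0,"ty":0,"tz":0,"ax":0,"ay":0,"az":0,"jaw":-0.7},{"tx":0,"ty":0,"tz":0,"ax":0,"ay":0,"az":0,"jaw":-0.7},{"tx":0,"ty":0,"tz":0,"ax":0,"ay":0,"az":0,"jaw":-0.7},{"tx":0,"ty":0,"tz":0,"ax":0,"ay":0,"az":0,"jaw":-0.7},{"tx":0,"ty":0,"tz":0,"ax":0,"ay":0,"az":0,"jaw":-0.7}]' 25; python3 -c "
from h import *
go(.639,.049,.125,99)"
```

```text
time: 19.65
ee_pos: [0.6386, 0.0501, 0.1304]
tcp_rot: [179.9, 0.0, 99.0]
wrist_force: [0.9, -1.3, 6.3]
opening: 0.0213
grasp_force: 26.2
t 19.65 p [0.6386 0.0501 0.1304] rot [1.7992e+02 5.0000e-02 9.9040e+01] F [ 0.9 -1.3  6.3] open 0.0213 grip 26.2
tool shift [-0.0011  0.0002  0.0054] az 0.04
```

The roller is gripped (opening 21 mm ≈ 22). Swinging it along the 120 mm arc, turning the tool with it, 9 × 7°.

```bash
python3 -m handwheel '[{"tx":-0.0009,"ty":-0.0146,"tz":0,"ax":0,"ay":0,"az":-7,"jaw":-0.7},{"tx":-0.0009,"ty":-0.0146,"tz":0,"ax":0,"ay":0,"az":-7,"jaw":-0.7},{"tx":-0.0009,"ty":-0.0146,"tz":0,"ax":0,"ay":0,"az":-7,"jaw":-0.7},{"tx":-0.0009,"ty":-0.0146,"tz":0,"ax":0,"ay":0,"az":-7,"jaw":-0.7},{"tx":0,"ty":0,"tz":0,"ax":0,"ay":0,"az":0,"jaw":-0.7},{"tx":0,"ty":0,"tz":0,"ax":0,"ay":0,"az":0,"jaw":-0.7},{"tx":0,"ty":0,"tz":0,"ax":0,"ay":0,"az":0,"jaw":-0.7},{"tx":0,"ty":0,"tz":0,"ax":0,"ay":0,"az":0,"jaw":-0.7},{"tx":0,"ty":0,"tz":0,"ax":0,"ay":0,"az":0,"jaw":-0.7},{"tx":0,"ty":0,"tz":0,"ax":0,"ay":0,"az":0,"jaw":-0.7}]'; python3 -m handwheel '[{"tx":-0.0009,"ty":-0.0146,"tz":0,"ax":0,"ay":0,"az":-7,"jaw":-0.7},{"tx":-0.0009,"ty":-0.0146,"tz":0,"ax":0,"ay":0,"az":-7,"jaw":-0.7},{"tx":-0.0009,"ty":-0.0146,"tz":0,"ax":0,"ay":0,"az":-7,"jaw":-0.7},{"tx":-0.0009,"ty":-0.0146,"tz":0,"ax":0,"ay":0,"az":-7,"jaw":-0.7},{"tx":-0.0009,"ty":-0.0146,"tz":0,"ax":0,"ay":0,"az":-7,"jaw":-0.7},{"tx":0,"ty":0,"tz":0,"ax":0,"ay":0,"az":0,"jaw":-0.7},{"tx":0,"ty":0,"tz":0,"ax":0,"ay":0,"az":0,"jaw":-0.7},{"tx":0,"ty":0,"tz":0,"ax":0,"ay":0,"az":0,"jaw":-0.7},{"tx":0,"ty":0,"tz":0,"ax":0,"ay":0,"az":0,"jaw":-0.7},{"tx":0,"ty":0,"tz":0,"ax":0,"ay":0,"az":0,"jaw":-0.7}]'; python3 -c "
from h import *
go(.5406,-.044,.13,168)"
```

```text
time: 20.9
ee_pos: [0.5863, 0.0269, 0.1303]
tcp_rot: [179.9, 0.2, 127.0]
wrist_force: [5.7, -3.1, 2.8]
opening: 0.021
grasp_force: 26.0
time: 22.15
ee_pos: [0.5456, -0.031, 0.1304]
tcp_rot: [179.9, 0.3, 162.1]
wrist_force: [13.5, 1.6, -1.6]
opening: 0.0215
grasp_force: 25.7
t 22.15 p [ 0.5456 -0.031   0.1304] rot [179.91   0.31 162.06] F [13.5  1.6 -1.6] open 0.0215 grip 25.7
tool shift [ 0.0008 -0.0139  0.0004] az -5.94
```

```bash
python3 -m handwheel '[{"tx":-0.0025,"ty":-0.005,"tz":0,"ax":0,"ay":0,"az":-2.5,"jaw":-0.7},{"tx":-0.0005,"ty":-0.005,"tz":0,"ax":0,"ay":0,"az":-2.5,"jaw":-0.7},{"tx":0,"ty":-0.002,"tz":0,"ax":0,"ay":0,"az":-1,"jaw":-0.7},{"tx":0,"ty":0,"tz":0,"ax":0,"ay":0,"az":0,"jaw":-0.7},{"tx":0,"ty":0,"tz":0,"ax":0,"ay":0,"az":0,"jaw":-0.7},{"tx":0,"ty":0,"tz":0,"ax":0,"ay":0,"az":0,"jaw":-0.7},{"tx":0,"ty":0,"tz":0,"ax":0,"ay":0,"az":0,"jaw":-0.7},{"tx":0,"ty":0,"tz":0,"ax":0,"ay":0,"az":0,"jaw":-0.7},{"tx":0,"ty":0,"tz":0,"ax":0,"ay":0,"az":0,"jaw":-0.7},{"tx":0,"ty":0,"tz":0,"ax":0,"ay":0,"az":0,"jaw":-0.7}]'; python3 -c "
from h import *
go(.5406,-.044,.13,168)
P=np.array([[.6386,.0501],[.5863,.0269],[.5456,-.031],telemetry.get_obs()['ee_pos'][:2]])
from scipy.optimize import least_squares
r=least_squares(lambda c:np.hypot(*(P-c).T)-.12,[.658,-.069]).x;v=P-r;print(r,np.degrees(np.arctan2(v[:,1],v[:,0])),np.hypot(*v.T))"
```

```text
time: 23.4
ee_pos: [0.5429, -0.0426, 0.1303]
tcp_rot: [179.9, 0.0, 168.1]
wrist_force: [-0.3, 5.8, 6.1]
opening: 0.021
grasp_force: 26.4
t 23.4 p [ 0.5429 -0.0426  0.1303] rot [1.7991e+02 5.0000e-02 1.6810e+02] F [-0.3  5.8  6.1] open 0.021 grip 26.4
tool shift [ 0.0019 -0.0018  0.0003] az 0.1
[ 0.65995514 -0.06791967] [100.25644213 127.83976682 162.10727648 167.80406367] [0.11993616 0.12006601 0.12016721 0.11980741]
```

Spring force only (5.8 N), with the arm at about 1.18 rad. Pushing on gently to feel the stop.

```bash
python3 -m handwheel '[{"tx":0,"ty":-0.002,"tz":0,"ax":0,"ay":0,"az":-1,"jaw":-0.7},{"tx":0,"ty":-0.0015,"tz":0,"ax":0,"ay":0,"az":-0.5,"jaw":-0.7},{"tx":0,"ty":0,"tz":0,"ax":0,"ay":0,"az":0,"jaw":-0.7},{"tx":0,"ty":0,"tz":0,"ax":0,"ay":0,"az":0,"jaw":-0.7},{"tx":0,"ty":0,"tz":0,"ax":0,"ay":0,"az":0,"jaw":-0.7},{"tx":0,"ty":0,"tz":0,"ax":0,"ay":0,"az":0,"jaw":-0.7},{"tx":0,"ty":0,"tz":0,"ax":0,"ay":0,"az":0,"jaw":-0.7},{"tx":0,"ty":0,"tz":0,"ax":0,"ay":0,"az":0,"jaw":-0.7},{"tx":0,"ty":0,"tz":0,"ax":0,"ay":0,"az":0,"jaw":-0.7},{"tx":0,"ty":0,"tz":0,"ax":0,"ay":0,"az":0,"jaw":-0.7}]'; python3 -c "
from h import *
go(.5406,-.044,.13,168)"
```

```text
time: 24.65
ee_pos: [0.5423, -0.0454, 0.1303]
tcp_rot: [179.8, 0.1, 169.6]
wrist_force: [-0.2, 9.2, 5.7]
opening: 0.0213
grasp_force: 26.4
t 24.65 p [ 0.5423 -0.0454  0.1303] rot [1.7983e+02 5.0000e-02 1.6963e+02] F [-0.2  9.2  5.7] open 0.0213 grip 26.4
tool shift [0.0019 0.0011 0.0003] az 1.63
```

```bash
python3 -m handwheel '[{"tx":0,"ty":-0.0015,"tz":0,"ax":0,"ay":0,"az":0,"jaw":-0.7},{"tx":0,"ty":0,"tz":0,"ax":0,"ay":0,"az":0,"jaw":-0.7},{"tx":0,"ty":0,"tz":0,"ax":0,"ay":0,"az":0,"jaw":-0.7},{"tx":0,"ty":0,"tz":0,"ax":0,"ay":0,"az":0,"jaw":-0.7},{"tx":0,"ty":0,"tz":0,"ax":0,"ay":0,"az":0,"jaw":-0.7},{"tx":0,"ty":0,"tz":0,"ax":0,"ay":0,"az":0,"jaw":-0.7},{"tx":0,"ty":0,"tz":0,"ax":0,"ay":0,"az":0,"jaw":-0.7},{"tx":0,"ty":0,"tz":0,"ax":0,"ay":0,"az":0,"jaw":-0.7},{"tx":0,"ty":0,"tz":0,"ax":0,"ay":0,"az":0,"jaw":-0.7},{"tx":0,"ty":0,"tz":0,"ax":0,"ay":0,"az":0,"jaw":-0.7}]'; python3 -c "
from h import *
go(.5406,-.044,.13,168)
C=cams();t,s=C['top'],C['side']
f=lambda c,x,y:cv2.resize(c['color'][y:y+120,x:x+160,::-1],(400,300),interpolation=cv2.INTER_CUBIC)
cv2.imwrite('pics/m7.png',cv2.convertScaleAbs(np.hstack([f(t,300,145),f(s,270,150)]),alpha=1.5))"
```

```text
time: 25.9
ee_pos: [0.5422, -0.0459, 0.1303]
tcp_rot: [179.7, 0.1, 169.7]
wrist_force: [1.0, 14.5, 5.9]
opening: 0.0213
grasp_force: 26.5
t 25.9 p [ 0.5422 -0.0459  0.1303] rot [1.7972e+02 5.0000e-02 1.6967e+02] F [ 1.  14.5  5.9] open 0.0213 grip 26.5
tool shift [0.0019 0.0016 0.0003] az 1.67
```

View pics/m7.png

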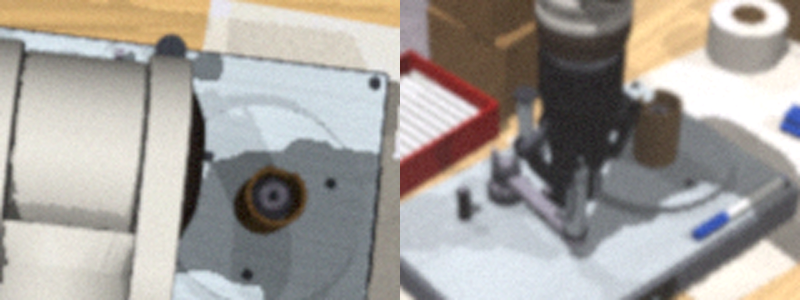

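The picture shows the core upright on the spindle (top crop (272,197), side crop (660,130)). The dancer arm is swung forward with the roller held in the fingers (side crop (577,200)), and the pen is undisturbed at (735,205). The last 1.5 mm push raised the force from 9 to 14.5 N with only 0.5 mm of motion, so the arm is on its stop. Handing in.

```bash
python3 -c "
from workcell import workorder
print(workorder.job_done())"
```

```text
the job is handed in; nothing more can be done
None
```

I handed the job in at about 26 s: the core is released and seated on the spindle with its notch over the dog, and the gripper is holding the dancer arm against its forward stop; the hand-in returned no verdict.

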